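# Dress the bore edges of the dosing dies and lift them to the finished rack

### The job

Take the dresser from its stand, put its sprung blade through the eye of each die's guide ring onto the bore's edge and, pressing lightly all the way, run it one full circle anticlockwise round the edge, until the eye is back where it began, on every die of the left rack, all before any die is moved. Then slide the lifter's blade under each die and carry it flat to a bay of its own on the finished rack on the scale, lying centred on the rails; never touch the dies with the fingers and leave the cup, tape and shaker where they are. At the end the dresser hangs in its stand again and the lifter stands on its mat.

Things in the scene. Friction and masses are not known exactly. Their poses are not given: they have to be found in the camera images.
- in_rack: Fixed rack on the left, 116 (x) x 258 (y) mm, three bays at local y -88, 0, +88 mm. A bay is a pair of white rails 100 mm long along x, 12 mm wide, 54 mm clear between them; rail tops 34 mm, floor between them 17 mm above the origin. Four steel pins 7 mm tall on the rails keep each die from sliding (1.5 mm play); below rail height the bays are open at both ends along x. Origin: centre of the underside; local x points away from the robot.
- out_rack: The finished rack, empty at the start: same shape as the left rack but without pins (bays at local y -88, 0, +88 mm, 54 mm clear between rails, rail tops 34 mm and floor 17 mm above the origin), fixed on the scale's platter, its underside 100 mm above the table. Origin: centre of the underside; local x points away from the robot.
- out_rack_bay0 (a point): Middle of the finished rack's bay 0 (local y -88 mm), at the height of the rail tops, on which a die lies.
- out_rack_bay1 (a point): Middle of the finished rack's bay 1 (local y 0 mm), at the height of the rail tops, on which a die lies.
- out_rack_bay2 (a point): Middle of the finished rack's bay 2 (local y 88 mm), at the height of the rail tops, on which a die lies.
- die_0: One of up to three equal round aluminium dosing dies (some may be absent), 84 mm across, 370 g, lying on a pair of rails of the left rack. Plate 12 mm thick with a bore of 48 mm in the middle; a thin wall round the outside stands 21 mm above the underside. Origin: centre of the underside, z up; top of plate (the bore's edge) at z = 12 mm.
- die_0_ring (a joint): Angle (rad) of that die's captive guide ring about the bore's axis: 0 at the start (against its stop), grows anticlockwise seen from above up to 6.6 (the other stop); a full turn is 6.28. It turns stiffly (about 0.5 N at the eye) and stays where it is left.
- die_0_eye (a point): Centre of the top mouth of the guide ring's eye: a short vertical tube through the ring, 17 mm inside, 24 mm outside, 10 mm tall, open at both ends, its axis 25 mm from the bore's axis, just over the bore's edge. The mouth is 24.5 mm above the die's underside, 12.5 mm above the bore's edge. It travels round with the ring.
- die_1: One of up to three equal round aluminium dosing dies (some may be absent), 84 mm across, 370 g, lying on a pair of rails of the left rack. Plate 12 mm thick with a bore of 48 mm in the middle; a thin wall round the outside stands 21 mm above the underside. Origin: centre of the underside, z up; top of plate (the bore's edge) at z = 12 mm.
- die_1_ring (a joint): Angle (rad) of that die's captive guide ring about the bore's axis: 0 at the start (against its stop), grows anticlockwise seen from above up to 6.6 (the other stop); a full turn is 6.28. It turns stiffly (about 0.5 N at the eye) and stays where it is left.
- die_1_eye (a point): Centre of the top mouth of the guide ring's eye: a short vertical tube through the ring, 17 mm inside, 24 mm outside, 10 mm tall, open at both ends, its axis 25 mm from the bore's axis, just over the bore's edge. The mouth is 24.5 mm above the die's underside, 12.5 mm above the bore's edge. It travels round with the ring.
- die_2: One of up to three equal round aluminium dosing dies (some may be absent), 84 mm across, 370 g, lying on a pair of rails of the left rack. Plate 12 mm thick with a bore of 48 mm in the middle; a thin wall round the outside stands 21 mm above the underside. Origin: centre of the underside, z up; top of plate (the bore's edge) at z = 12 mm.
- die_2_ring (a joint): Angle (rad) of that die's captive guide ring about the bore's axis: 0 at the start (against its stop), grows anticlockwise seen from above up to 6.6 (the other stop); a full turn is 6.28. It turns stiffly (about 0.5 N at the eye) and stays where it is left.
- die_2_eye (a point): Centre of the top mouth of the guide ring's eye: a short vertical tube through the ring, 17 mm inside, 24 mm outside, 10 mm tall, open at both ends, its axis 25 mm from the bore's axis, just over the bore's edge. The mouth is 24.5 mm above the die's underside, 12.5 mm above the bore's edge. It travels round with the ring.
- tool_stand: Fixed stand, 78 x 78 mm, 75 mm tall: a white top plate 8 mm thick on four legs, with a through hole 28 mm wide in the middle. Origin: centre of the underside.
- stand_mouth (a point): Centre of the stand's hole at the top face of its plate (75 mm above the table).
- dresser: Loose edge dresser, 160 g, hanging upright in the stand. Origin: underside centre of its round collar (42 mm wide, 8 mm thick), which rests on the stand. Above: square black handle 24 x 24 mm (sides along local x, y), z = 7 to 79 mm. Below: shaft 16 mm thick down to z = -30 mm, then the sprung blade, 9 mm thick, its end at z = -56 mm when not pressed.
- dresser_tip (a joint): How far the dresser's sprung blade is pressed in (m): 0 when free, at most 0.008. It takes about 0.5 N to start and 0.25 N more for each mm.
- lifter_pad: Fixed black mat 140 (local x) x 90 (local y) x 2 mm, on the right of the table: the lifter's place. Origin: centre of the underside.
- lifter: Loose C-shaped lifter, 300 g. Steel blade 104 (local x) x 38 x 3 mm, underside z = 0; column 30 mm wide at its back (x -62 to -52 mm) carries an arm (underside z = 62 mm) forward to x = 12; square black grip 24 x 24 mm (sides along x, y), z = 70 to 112 mm, straight above the blade's middle. Front (+x) and sides open: a die lies centred on the blade under the arm. Origin: under the blade's middle.
- cup_near: Bystander: small tasting cup, 67 mm wide, 46 mm tall, loose, at the back of the table. Origin: centre of its underside.
- tape: Bystander: roll of blue tape, 72 mm wide, 25 mm tall, loose, at the back of the table. Origin: centre of its underside.
- shaker: Bystander: shaker, 64 mm wide, 110 mm tall, loose, at the back of the table. Origin: centre of its underside.
Not all that is in view belongs to the job. Of the things that look like the dresser, the larger one is meant.

How it is judged (in metres and radians):
On the way:
1. every die present has been dressed: its guide ring has gone round more than 6.0 rad, while it still lies on the left rack (value of joint each of die_0_ring, die_1_ring, die_2_ring above 6 rad and distance between each of die_0, die_1, die_2 and in_rack below 0.13 m), for 0.1 s.
At the end, for the whole second after the job is handed in: Every die present is dressed (ring past 6.0 rad) and lies still and flat (0.06 rad) on the finished rack's rails within 20 mm of a bay's middle; the dresser hangs in its stand (within 12 mm, collar down); the lifter stands on its mat (within 50 mm along, 40 mm across) ((horizontal distance between die_0 and out_rack_bay0 below 0.02 m or horizontal distance between die_0 and out_rack_bay1 below 0.02 m or horizontal distance between die_0 and out_rack_bay2 below 0.02 m) and z of die_0 in the frame of out_rack between 0.028 and 0.04 m and angle between each of die_0, die_1, die_2's own z axis and vertical below 0.06 rad and linear speed of each of die_0, die_1, die_2, lifter below 0.02 m/s and value of joint each of die_0_ring, die_1_ring, die_2_ring above 6 rad and (horizontal distance between die_1 and out_rack_bay0 below 0.02 m or horizontal distance between die_1 and out_rack_bay1 below 0.02 m or horizontal distance between die_1 and out_rack_bay2 below 0.02 m) and z of die_1 in the frame of out_rack between 0.028 and 0.04 m and (horizontal distance between die_2 and out_rack_bay0 below 0.02 m or horizontal distance between die_2 and out_rack_bay1 below 0.02 m or horizontal distance between die_2 and out_rack_bay2 below 0.02 m) and z of die_2 in the frame of out_rack between 0.028 and 0.04 m and horizontal distance between dresser and stand_mouth below 0.012 m and height (world z) of dresser below 0.081 m and angle between dresser's own z axis and vertical below 0.1 rad and x of lifter in the frame of lifter_pad between -0.05 and 0.05 m and y of lifter in the frame of lifter_pad between -0.04 and 0.04 m and height (world z) of lifter below 0.01 m and angle between lifter's own z axis and vertical below 0.08 rad); the robot touches nothing.
It fails at once if a guide ring is driven round (faster than 0.3 rad/s, between 0.35 and 5.9 rad) without the dresser's blade pressed at least 0.7 mm in on that bore's edge: contact lost ((velocity of joint die_0_ring above 0.3 rad/s and value of joint die_0_ring between 0.35 and 5.9 rad and (z of dresser in the frame of die_0 above 0.0673 m or horizontal distance between dresser and die_0 above 0.045 m)) or (velocity of joint die_1_ring above 0.3 rad/s and value of joint die_1_ring between 0.35 and 5.9 rad and (z of dresser in the frame of die_1 above 0.0673 m or horizontal distance between dresser and die_1 above 0.045 m)) or (velocity of joint die_2_ring above 0.3 rad/s and value of joint die_2_ring between 0.35 and 5.9 rad and (z of dresser in the frame of die_2 above 0.0673 m or horizontal distance between dresser and die_2 above 0.045 m))).
It fails at once if the fingers touch a die (contact force between the fingers and die_0 above 0.5 N or contact force between the fingers and die_1 above 0.5 N or contact force between the fingers and die_2 above 0.5 N).
It fails at once if the dresser presses on a die with more than 20 N (contact force between dresser and die_0 above 20 N or contact force between dresser and die_1 above 20 N or contact force between dresser and die_2 above 20 N).
It fails at once if the cup, tape or shaker is shoved more than 4 cm (distance of any of cup_near, tape, shaker from where it was at the start of the episode above 0.04 m).
Of die_0, die_1, die_2 only 2 to 3 are there at a start; the rules pass over those that are not, and their reading is None.
At some moment in a run one of lifter may be knocked a few centimetres aside while the robot is not near it.
It also fails if it takes over 210 s, if anything falls off the work surface, if the arm or the gripper's body presses on something with over 40 N, if the wrist force passes 120 N, or if a joint passes its speed limit or range.

### The arm

A 6-joint arm with a two-finger parallel gripper is mounted at the origin on a cart in front of the work surface, level with it; the furniture and walls round the work are solid. World frame = base frame: x ahead of the robot, y to its left, z up, the work surface at z = 0. Lengths are in m, angles in degrees, forces in N, time in s.
With the tool pointing down it reaches from about 0.25 to 0.8 m from the base axis. Payload 8.5 kg.
Tool frame: the origin (TCP) lies at the very end of the fingers, on their centre line; the grasp point (between the pads) lies 19 mm behind it (robot.hold_point_z is the distance from the TCP to the grasp point, in m); z points along the fingers, y is the line along which they close (so a half turn about z gives the same grasp; the last joint's range is limited). The gripper opens to 85 mm and grips with 20 to 120 N. Pads are 22 mm wide; open, the fingers measure 114 mm over their backs; the gripper's body (76 mm by 85 mm) begins 54 mm behind the grasp point. The pads swing forward as they close: fully open they stand 13 mm farther back than shut.
Start: joints at [-70.073, 13.648, -0.773, 75.585, 0, 90], TCP at [0.179, -0.494, 0.203] pointing down, gripper open.
Joint ranges: [-152.45, 152.45], [-59.26, 108.67], [-65.41, 83.53], [-104.44, 129.93], [-82.83, 76.93], [-180, 180]. Speed limits (degrees/s): [127.2, 127.2, 159.86, 180, 180, 180].

### API

Orientations are given as a 3x3 rotation matrix whose columns are the frame's x, y, z axes.
In Python, from cell import robot gives the robot as it stands. Calls block until the motion is done:
- robot.reach(position, orientation): joint-space move of the TCP to a pose.
- robot.movel(position, speed=0.15, rotation=None): straight line of the TCP; rotation=None keeps the orientation; speed is the mean speed in m/s.
- robot.set_joints(angles): joint-space move.
- robot.open_gripper() and robot.clamp(f_grip=None): open the fingers fully, or close them until they stop; f_grip is the grip in N (None keeps the last).
- robot.sleep(seconds).
- robot.inverse_kinematics(position, orientation): joint angles nearest the present ones, or None.
- robot.capture(name): name is "side" or "top"; returns a dict with "image" (420x560x3 uint8, red, green, blue), "range_z" (420x560 float32, m along the optical axis (not along the pixel's ray), 0 where there is no reading), "fx", "fy", "cx", "cy" (pixels), "R" (3x3) and "t" (3): a world point X has camera coordinates R X + t. Camera axes: x right, y down, z forward; pixel columns grow to the right and rows downward; lengths in m; the calibration is good to about 2 mm. A picture is of the moment at which its call begins.
A pose or a line that the arm cannot do raises robot.IKError and nothing moves.
- robot.finish_job(): hands the job in; it is judged then, once.
Trained networks look in the newest picture that a camera, given by its name, has taken for a name from the list of things; names that differ only in an ending like _2 or _b are one class to them, and where a whole thing is asked for, a point or a joint stands for the part that bears it (a point fixed in the world has none). Each returns a list of dicts, best first, with "score" (0 to 1); they miss things now and then, are a little off and sometimes report something else, mostly with a low value. They report only what shows in the picture. A call takes as long as a camera call. They do not tell look-alikes from the thing itself.
- robot.spot_in(camera, thing): "extent" ([left, top, right, bottom] in pixels, round what is visible of it).
Readings, each from a call of its own:
- robot.get_clock(): time.
- robot.get_q(): joint angles.
- robot.get_qvel(): joint speeds.
- robot.get_joint_efforts(): joint torques, N m.
- robot.get_tcp_pos(): TCP position.
- robot.get_ee_rot(): TCP orientation.
- robot.get_ft_force(): force on the tool from outside, world axes, zero at the start.
- robot.get_wrist_torque(): the same for the moment, N m.
- robot.get_grip_width(): finger opening in m.
- robot.get_gripper_force(): force on a finger pad.
Only numpy, scipy, OpenCV 4.12 (cv2) and the standard library are available. Lean on these libraries where they do the work, as an engineer would, in place of code of your own. Each camera call takes 0.05 s, during which the arm holds its last target. There are 200 camera calls.

## Working session

There is one attempt and no reset: what is moved stays moved. The work goes in short steps, each a Python script; the robot and the scene stay as the last script left them, time stands still between calls to the robot, and variables do not carry over. Pictures are saved under pics/ and viewed, at most 16 in all, crops included, and the job is handed in when it is done.

```bash
mkdir -p pics; ls; python3 - <<'E'
from cell import robot
import cv2,numpy as np
for c in("top","side"):
    d=robot.capture(c); cv2.imwrite(f"pics/{c}0.png",d["image"][:,:,::-1]); np.savez(f"{c}0.npz",**{k:d[k] for k in d})
    print(c,d["fx"],d["cx"],d["cy"],(-np.array(d["R"]).T@d["t"]).round(3),np.array(d["R"]).round(2).tolist())
    for n in["in_rack","out_rack","die_0","die_0_eye","tool_stand","dresser","lifter_pad","lifter","cup_near","tape","shaker"]:
        print(n,[(round(r["score"],2),np.round(r["extent"]).astype(int).tolist()) for r in robot.spot_in(c,n)])
print(robot.get_clock(),robot.hold_point_z)
E
```

```text
pics
top 526.7013131771209 283.5394523887986 209.3254149454425 [ 0.406 -0.075  1.451] [[-0.01, -1.0, 0.0], [-0.99, 0.01, -0.11], [0.11, -0.0, -0.99]]
in_rack [(0.58, [156, 186, 257, 237]), (0.41, [222, 197, 254, 228]), (0.18, [331, 124, 357, 156])]
out_rack [(0.6, [268, 192, 371, 239])]
die_0 [(0.96, [191, 194, 223, 228]), (0.66, [224, 198, 255, 226])]
die_0_eye [(0.58, [232, 202, 237, 202])]
tool_stand [(0.9, [396, 234, 440, 270])]
dresser [(0.64, [409, 246, 432, 260]), (0.48, [410, 285, 429, 294])]
lifter_pad [(0.62, [385, 175, 435, 234])]
lifter [(0.77, [386, 197, 427, 219])]
cup_near [(0.71, [230, 130, 249, 151]), (0.69, [395, 232, 439, 273])]
tape [(0.93, [268, 122, 295, 148]), (0.22, [270, 191, 371, 239])]
shaker [(0.63, [330, 121, 356, 154])]
side 531.7765696562951 280.57194530943906 204.5410464311922 [ 0.234 -1.465  0.811] [[0.98, -0.21, 0.02], [-0.08, -0.45, -0.89], [0.2, 0.87, -0.46]]
in_rack [(0.83, [250, 173, 284, 205])]
out_rack [(0.57, [254, 185, 312, 238])]
die_0 []
die_0_eye []
tool_stand [(0.95, [247, 268, 285, 317]), (0.69, [348, 214, 373, 255])]
dresser [(0.86, [260, 246, 280, 296]), (0.66, [216, 277, 228, 302])]
lifter_pad [(0.8, [288, 277, 348, 311])]
lifter [(0.76, [300, 257, 332, 304])]
cup_near [(0.52, [324, 196, 341, 211])]
tape [(0.56, [335, 212, 358, 227])]
shaker []
1.2 0.0187
```

```bash
python3 - <<'E'
import cv2
a=cv2.imread("pics/top0.png")[110:310,140:450]; cv2.imwrite("pics/topc.png",cv2.resize(a,(800,516),interpolation=cv2.INTER_CUBIC))
a=cv2.imread("pics/side0.png")[150:330,190:400]; cv2.imwrite("pics/sidec.png",cv2.resize(a,(700,600),interpolation=cv2.INTER_CUBIC))
E
```

```text
(no output)
```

View pics/topc.png

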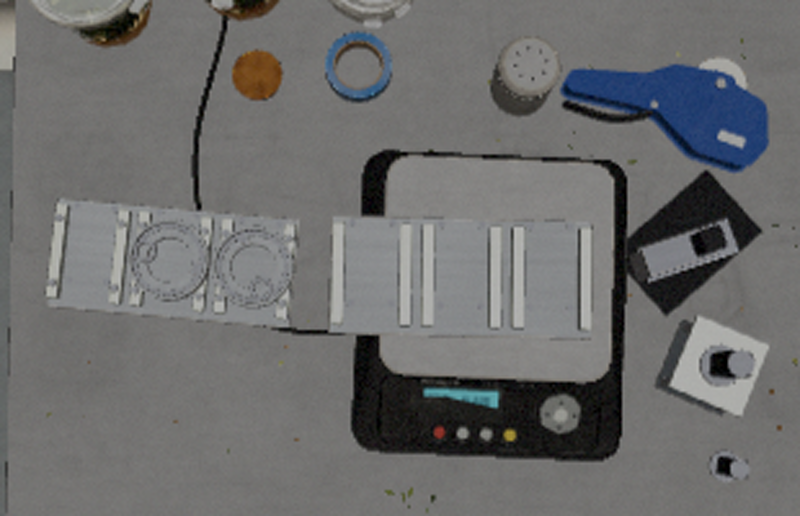

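View pics/sidec.png

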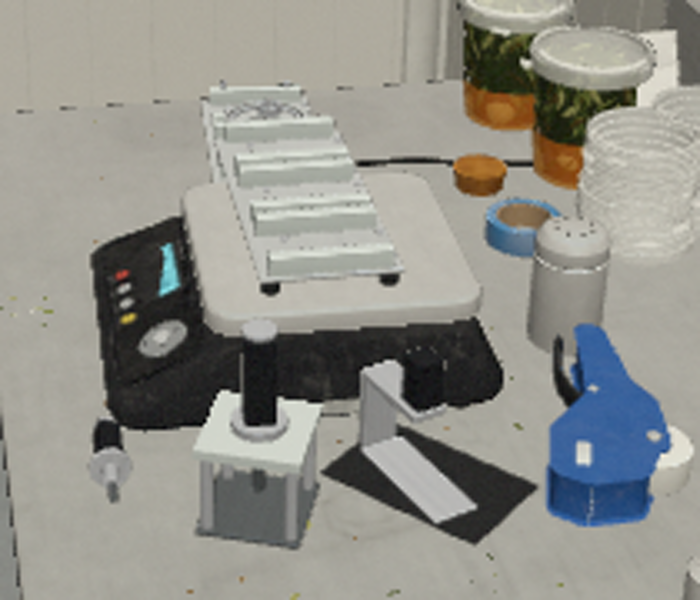

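Two dressers: one hanging in the stand, top px (425,251) / side (270,270), and a smaller one lying on the table, top px (422,290) / side (222,290). The hanging one is clearly larger, and the enlarged side crop confirms this. The dies sit in the middle and right bays of the left rack, and the lifter's column faces +y. Next I'll get positions from depth.

```bash
cat > h.py <<'E'
import numpy as np, cv2
def cloud(d):
    z=np.array(d["range_z"],float); v,u=np.mgrid[:420,:560]
    p=np.stack([(u-d["cx"])/d["fx"]*z,(v-d["cy"])/d["fy"]*z,z],-1)
    P=(p-np.array(d["t"]))@np.array(d["R"]); P[z==0]=np.nan; return P
def rect(d,P,box,lo,hi,extra=None):
    "min area rect (world, mm) of points in pixel box with z between lo and hi"
    l,t,r,b=box; q=P[t:b,l:r].reshape(-1,3); m=(q[:,2]>lo)&(q[:,2]<hi); q=q[m]
    return q, cv2.minAreaRect((q[:,:2]*1000).astype(np.float32)) if len(q)>3 else None
E
python3 - <<'E'
from h import *
d=np.load("top0.npz"); P=cloud(d)
def hist(n,box):
    l,t,r,b=box; z=P[t:b,l:r,2].ravel()*1000; z=z[~np.isnan(z)]
    h,e=np.histogram(z,np.arange(-20,220,4)); print(n,[(int(e[i]),int(h[i])) for i in range(len(h)) if h[i]>8])
B=dict(inr=(150,180,262,245),outr=(264,188,376,245),stand=(392,228,446,276),lift=(380,170,440,238),table=(160,250,260,300))
for n,b in B.items(): hist(n,b)
E
```

```text
inr [(-12, 23), (-8, 383), (-4, 1358), (0, 1213), (4, 280), (8, 168), (12, 826), (16, 882), (20, 272), (24, 85), (28, 173), (32, 290), (36, 156), (40, 176), (44, 290), (48, 270), (52, 268), (56, 107), (60, 26)]
outr [(-8, 34), (-4, 127), (0, 145), (4, 28), (36, 9), (48, 13), (68, 9), (72, 14), (88, 20), (92, 285), (96, 699), (100, 303), (104, 30), (108, 167), (112, 1303), (116, 1555), (120, 363), (124, 72), (128, 346), (132, 577), (136, 175)]
stand [(-12, 15), (-8, 154), (-4, 687), (0, 602), (4, 168), (8, 18), (64, 14), (68, 124), (72, 341), (76, 184), (80, 62), (84, 26), (140, 9), (148, 9), (152, 31), (156, 41), (160, 16)]
lift [(-12, 14), (-8, 275), (-4, 1145), (0, 1400), (4, 465), (8, 43), (12, 10), (16, 14), (20, 14), (24, 9), (28, 21), (32, 26), (36, 72), (40, 49), (44, 27), (48, 31), (52, 16), (56, 18), (64, 29), (68, 131), (72, 106), (76, 27), (108, 32), (112, 42), (116, 16)]
table [(-12, 41), (-8, 681), (-4, 2162), (0, 1751), (4, 334), (8, 15)]
```

```bash
cat >> h.py <<'E'
from scipy.optimize import minimize
def proj(d,X):
    c=np.asarray(X)@np.array(d["R"]).T+np.array(d["t"]); return np.stack([d["fx"]*c[...,0]/c[...,2]+d["cx"],d["fy"]*c[...,1]/c[...,2]+d["cy"]],-1)
def samp(img,uv):
    uv=uv.astype(np.float32); return cv2.remap(img,uv[None,:,0],uv[None,:,1],cv2.INTER_LINEAR)[0]
def place(pts,p,z):
    c,s=np.cos(p[2]),np.sin(p[2]); return np.c_[p[0]+c*pts[:,0]-s*pts[:,1],p[1]+s*pts[:,0]+c*pts[:,1],z+pts[:,2]]
def grid(x0,x1,y0,y1,z,n=2.):
    X,Y=np.meshgrid(np.arange(x0,x1+.1,n),np.arange(y0,y1+.1,n)); return np.c_[X.ravel(),Y.ravel(),np.full(X.size,z)]/1000
def fit(d,inn,out,p0,z,img=None):
    g=(d["image"].astype(np.float32).mean(2) if img is None else img)
    f=lambda p:-(samp(g,proj(d,place(inn,p,z))).mean()-samp(g,proj(d,place(out,p,z))).mean())
    best=None
    for a in(-.06,0,.06):
        for dx in(-.006,0,.006):
            r=minimize(f,[p0[0]+dx,p0[1],p0[2]+a],method="Nelder-Mead",options=dict(initial_simplex=[[p0[0]+dx,p0[1],p0[2]+a],[p0[0]+dx+.006,p0[1],p0[2]+a],[p0[0]+dx,p0[1]+.006,p0[2]+a],[p0[0]+dx,p0[1],p0[2]+a+.05]]))
            if best is None or r.fun<best.fun: best=r
    return best.x,best.fun
RY=[b+s*33 for b in(-88,0,88) for s in(-1,1)]
rin=np.vstack([grid(-50,50,y-6,y+6,34) for y in RY])
rout=np.vstack([grid(-50,50,y+o,y+o+1,34,1.) for y in RY for o in(-9,8)]+[grid(s*53-1,s*53+1,y-6,y+6,34,1.) for y in RY for s in(-1,1)])
pin=grid(-39,39,-39,39,75); pin=pin[np.hypot(*pin[:,:2].T)>.024]
pout=np.vstack([grid(-42,42,-43,-41,75),grid(-42,42,41,43,75),grid(-43,-41,-42,42,75),grid(41,43,-42,42,75)])
E
python3 - <<'E'
from h import *
d=np.load("top0.npz"); d={k:d[k] for k in d.files}; P=cloud(d)
def init(box,lo,hi):
    q,r=rect(d,P,box,lo,hi); print(np.round(r[0],1),np.round(r[1],1),round(r[2],1),q[:,:2].mean(0).round(3)); return np.array(r[0])/1000
a=init((150,180,262,245),.025,.08); a=fit(d,rin,rout,[*a,-.07],0); print("in",a)
b=init((264,188,376,245),.124,.15); b=fit(d,rin,rout,[*b,0],.1); print("out",b)
c=init((392,228,446,276),.062,.1)
for y in(.4,-.4): print("stand",fit(d,pin,pout,[*c,y],0))
print("dresser top"); init((392,228,446,276),.14,.17)
print("lifter arm/grip"); init((380,170,440,238),.1,.12); init((380,170,440,238),.058,.08)
# image overlay
im=d["image"][:,:,::-1].copy()
big=cv2.resize(im[175:285,150:262],None,fx=7,fy=7,interpolation=cv2.INTER_CUBIC)[:520]
for y in RY:
    uv=proj(d,place(np.array([[-50,y-6,34],[50,y-6,34],[50,y+6,34],[-50,y+6,34]])/1000,a[0],0))
    cv2.polylines(big,[((uv-[150,175]+.5)*7-.5).astype(int)],True,(0,0,255),1)
for by in(-88,0):
    t=np.linspace(0,6.28,60)
    for R_,z in((42,55),(8.5,58.5)):
        uv=proj(d,place(np.c_[R_*np.cos(t),by+R_*np.sin(t),0*t+z]/1000,a[0],0)); cv2.polylines(big,[((uv-[150,175]+.5)*7-.5).astype(int)],True,(0,255,0),1)
cv2.imwrite("pics/in.png",big)
E
```

```text
[555.9 131.9] [257.2 105.6] 83.6 [0.552 0.115]
in (array([ 0.55785965,  0.13375334, -0.09730123]), np.float64(-20.790863037109375))
[ 527.3 -165.3] [254.4 100.5] 88.4 [ 0.527 -0.166]
out (array([ 0.53008543, -0.16679201, -0.03047998]), np.float64(-35.773223876953125))
[ 439.2 -427.3] [79.  78.2] 65.9 [ 0.439 -0.423]
stand (array([ 0.43968043, -0.427665  , -0.41689845]), np.float64(-68.36597442626953))
stand (array([ 0.43971746, -0.42765886, -0.41774458]), np.float64(-68.36153411865234))
dresser top
[ 439.4 -426.6] [24.4 22.4] 88.7 [ 0.439 -0.425]
lifter arm/grip
[ 563.7 -415.5] [23.5 25.6] 17.7 [ 0.563 -0.414]
[ 554.2 -391. ] [180.4  73.9] 24.5 [ 0.543 -0.388]
```

View pics/in.png

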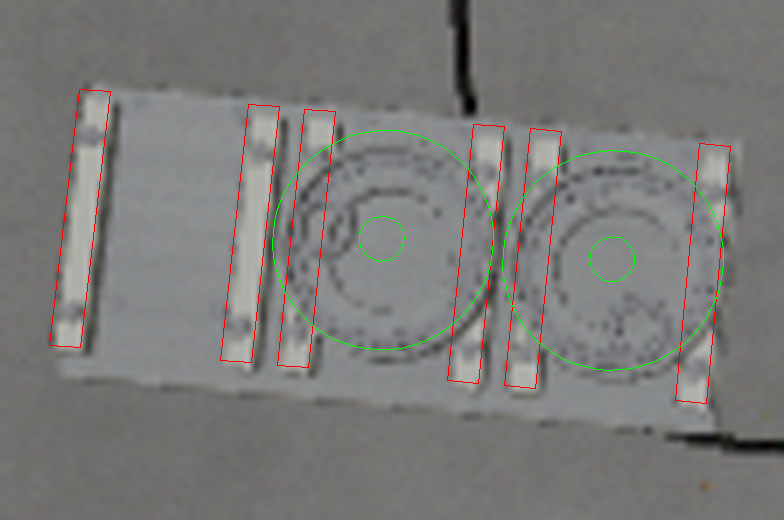

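The overlay shows the rail model sitting about 5 enlarged px too high (roughly 2 mm), and the die circles are off the same way. The eyes are near (343,225) and (640,330) in the crop. I'll check with thresholded contours.

```bash
cat >> h.py <<'E'
def back(d,uv,z):
    "pixel -> world on plane z"
    R=np.array(d["R"]);C=-R.T@np.array(d["t"]); uv=np.atleast_2d(uv)
    r=np.c_[(uv[:,0]-d["cx"])/d["fx"],(uv[:,1]-d["cy"])/d["fy"],np.ones(len(uv))]@R
    return C+r*((z-C[2])/r[:,2])[:,None]
E
python3 - <<'E'
from h import *
d=np.load("top0.npz"); d={k:d[k] for k in d.files}
g=d["image"].astype(np.float32).mean(2)
print("score shifts", [(dx,dy) for dx,dy in [(0,0)]])
def sc(p,z): return samp(g,proj(d,place(rin,p,z))).mean()-samp(g,proj(d,place(rout,p,z))).mean()
for dx in(-4,-3,-2,-1,0,1): print(dx,round(float(sc([.5579+dx/1e3,.13375,-.0973],0)),2),round(float(sc([.5579+dx/1e3,.13275,-.0973],0)),2))
print("in vals",[g[v,u] for u,v in((185,210),(160,210),(165,215),(215,240))])
def rects(box,th,z,amin):
    l,t,r,b=box; k=6
    s=cv2.resize(g[t:b,l:r],None,fx=k,fy=k,interpolation=cv2.INTER_CUBIC); m=(s>th).astype(np.uint8)
    for c in cv2.findContours(m,cv2.RETR_EXTERNAL,cv2.CHAIN_APPROX_NONE)[0]:
        if cv2.contourArea(c)<amin*k*k: continue
        pts=back(d,(c[:,0]+.5)/k-.5+[l,t],z)[:,:2]*1000
        R_=cv2.minAreaRect(pts.astype(np.float32)); print(np.round(R_[0],1),np.round(R_[1],1),round(R_[2],1))
print("plate");rects((150,180,262,248),118,.017,1000);
for th in(165,180):
    print("in rails",th);rects((150,180,262,248),th,.034,30)
for th in(175,190): print("out rails",th);rects((264,188,376,245),th,.134,30)
E
```

```text
score shifts [(0, 0)]
-4 18.49 15.11
-3 19.04 15.92
-2 19.71 16.92
-1 20.45 18.0
0 20.76 18.66
1 20.42 18.69
in vals [np.float32(171.66667), np.float32(171.0), np.float32(137.0), np.float32(114.666664)]
plate
[557.5 133.5] [264.2 124.5] 84.0
in rails 165
[559.4 187.7] [ 9.4 62.7] 84.3
[567.8 253.1] [ 9.2 60.7] 84.3
in rails 180
out rails 175
[ 526.2 -197.7] [ 7.3 95.1] 88.7
[ 526.2 -220.5] [ 7.6 95.5] 88.9
out rails 190
```

```bash
python3 - <<'E'
from h import *
d=np.load("top0.npz"); d={k:d[k] for k in d.files}
p=[.557,.133,-.10]; k=11
g=cv2.cvtColor(d["image"],cv2.COLOR_RGB2GRAY)[188:238,188:260]
g=cv2.createCLAHE(4,(2,2)).apply(g); big=cv2.cvtColor(cv2.resize(g,None,fx=k,fy=k,interpolation=cv2.INTER_CUBIC),cv2.COLOR_GRAY2BGR)
t=np.linspace(0,6.28,80)
def circ(c,R_,z,col):
    uv=proj(d,np.c_[c[0]+R_*np.cos(t),c[1]+R_*np.sin(t),0*t+z]); cv2.polylines(big,[((uv-[188,188]+.5)*k-.5).astype(int)],True,col,1)
for by,a in((0,np.arctan2(.95,.31)),(-.088,np.arctan2(-.36,-.93))):
    c=place(np.array([[0,by,0]]),p,0)[0]; circ(c,.042,.055,(0,255,0)); circ(c,.024,.046,(255,255,0))
    e=c[:2]+.025*np.array([np.cos(a),np.sin(a)]); circ(e,.0085,.0585,(0,0,255)); print(c,e)
cv2.imwrite("pics/eyes.png",big)
E
```

```text
[0.557 0.133 0.   ] [0.56475543 0.15676664]
[0.54821466 0.04543963 0.        ] [0.52490046 0.03641478]
```

View pics/eyes.png

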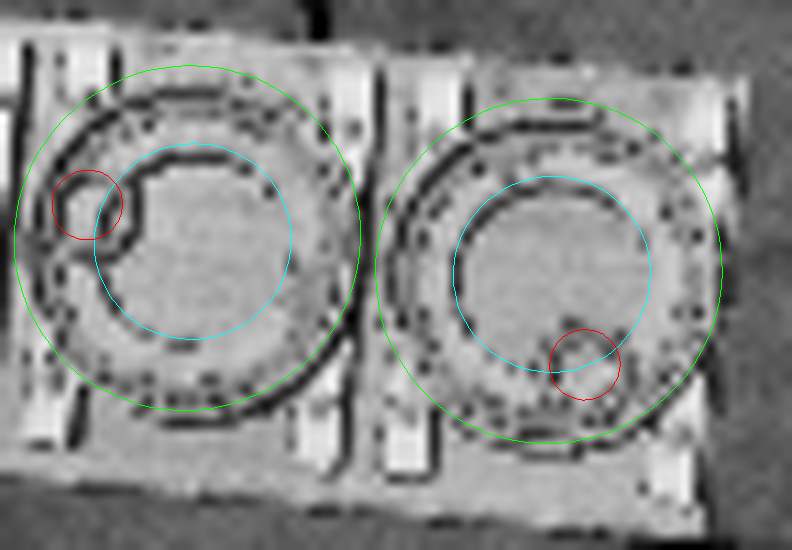

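The eyes are confirmed at crop (88,210) and (592,370). The models sit about 1 mm too far, so I'll use rack (0.5558, 0.1325, -0.100). Now I'll pick up the dresser.

```bash
cat > r.py <<'E'
from cell import robot
import numpy as np
def Rz(a,tool=True):
    "tool down, closing axis (y) at world angle a (deg) +-180"
    a=np.radians(a); y=np.array([np.cos(a),np.sin(a),0]); z=np.array([0,0,-1.]); return np.c_[np.cross(y,z),y,z]
def F(): return np.array(robot.get_ft_force())
def st(): print("t",round(robot.get_clock(),1),"tcp",np.round(robot.get_tcp_pos(),4),"F",F().round(2),"w",round(robot.get_grip_width(),4))
E
python3 - <<'E'
from r import *
print(np.round(robot.get_ee_rot(),2).tolist())
S=np.array([.4395,-.427])
for a in(77,-103,-13,167):
    q=robot.inverse_kinematics([*S,.25],Rz(a)); print(a,None if q is None else np.round(q,0))
    q=robot.inverse_kinematics([.55,.13,.15],Rz(a)); print(a,None if q is None else np.round(q,0))
robot.reach([*S,.25],Rz(-103)); robot.movel([*S,.105],.15); st()
robot.clamp(40); st()
robot.sleep(.3); robot.movel([*S,.108],.05); robot.sleep(.3); st()
E
```

```text
[[0.94, 0.34, -0.0], [0.34, -0.94, 0.0], [0.0, -0.0, -1.0]]
77 [-44.  22.  18.  86.   0. -31.]
77 [13. 19. -1. 70.  0. 26.]
-103 [-44.  22.  18.  86.   0. 149.]
-103 [  13.   19.   -1.   70.    0. -154.]
-13 [-44.  22.  18.  86.   0.  59.]
-13 [ 13.  19.  -1.  70.   0. 116.]
167 [ -44.   22.   18.   86.    0. -121.]
167 [ 13.  19.  -1.  70.   0. -64.]
t 3.4 tcp [ 0.4397 -0.4275  0.1059] F [-0.19 -1.09  0.92] w 0.0854
t 4.0 tcp [ 0.4397 -0.4271  0.1054] F [-0.57  0.68  3.89] w 0.024
t 4.8 tcp [ 0.4394 -0.4269  0.1078] F [ 0.64  0.68 -2.39] w 0.0242
```

```bash
python3 - <<'E'
from r import *
S=np.array([.4395,-.427])
robot.movel([*S,.27],.2); st()
e=[.5237,.0359]
robot.reach([*e,.20],Rz(-46)); robot.sleep(.3)
st(); f0=np.mean([F() for _ in range(5)],0)
z=.150
robot.movel([*e,z],.15)
while z>.132:
    z-=.002; robot.movel([*e,z],.03); f=np.mean([F() for _ in range(3)],0)-f0; print(round(z,3),f.round(2),np.round(robot.get_tcp_pos(),4))
    if f[2]>3 or np.hypot(*f[:2])>4: break
E
```

```text
t 5.8 tcp [ 0.4392 -0.4267  0.2689] F [ 0.21 -0.6  -1.29] w 0.0239
t 7.8 tcp [0.5238 0.0354 0.2   ] F [ 0.27 -1.04 -1.49] w 0.0227
0.148 [-0.09  0.64  0.05] [0.5242 0.0359 0.1487]
0.146 [-0.37  1.5   0.03] [0.5237 0.0359 0.1461]
0.144 [-0.55  1.51 -0.19] [0.5236 0.0359 0.1439]
0.142 [-0.19 -0.41 -0.59] [0.5236 0.0359 0.1418]
0.14 [ 0.2   1.07 -0.51] [0.5236 0.0359 0.1399]
0.138 [-0.95  1.8   0.1 ] [0.5236 0.0359 0.1379]
0.136 [-0.21  1.39 -0.2 ] [0.5236 0.0359 0.1358]
0.134 [ 0.09  0.9  -0.02] [0.5236 0.0359 0.1339]
0.132 [-0.15  1.16  0.47] [0.5236 0.0359 0.1319]
```

```bash
cat >> r.py <<'E'
def circle(c,a0,total,z=.128,n=52,v=.02):
    "run round centre c from angle a0; stops on large force; returns angle reached"
    f0=np.mean([F() for _ in range(5)],0); out=[]
    for i in range(1,n+1):
        a=a0+total*i/n
        robot.movel([c[0]+.025*np.cos(a),c[1]+.025*np.sin(a),z],v)
        f=np.mean([F() for _ in range(2)],0)-f0
        ra=f[0]*np.cos(a)+f[1]*np.sin(a); ta=-f[0]*np.sin(a)+f[1]*np.cos(a); out.append((round(ra,1),round(ta,1),round(f[2],1)))
        if np.hypot(*f[:2])>9 or f[2]>8: print("STOP",a-a0); break
    print(out); return a
E
python3 - <<'E'
from r import *
from h import *
c=[.5470,.0449]; e=[.5237,.0359]
robot.movel([*e,.128],.02); st(); t=robot.get_clock()
a0=np.arctan2(e[1]-c[1],e[0]-c[0]); a=circle(c,a0,1.2,n=10); st(); print("dt",robot.get_clock()-t)
for k in("top","side"): d=robot.capture(k); cv2.imwrite(f"pics/{k}1.png",d["image"][:,:,::-1])
cv2.imwrite("pics/t1.png",np.hstack([cv2.resize(cv2.imread("pics/top1.png")[180:250,180:270],(400,311),interpolation=cv2.INTER_CUBIC),cv2.resize(cv2.imread("pics/side1.png")[120:220,230:350],(373,311),interpolation=cv2.INTER_CUBIC)]))
E
```

```text
t 10.9 tcp [0.5236 0.0359 0.1278] F [ 0.1  -1.26 -1.79] w 0.0228
[(np.float64(-0.4), np.float64(-1.2), np.float64(0.1)), (np.float64(-0.8), np.float64(-0.8), np.float64(-0.4)), (np.float64(-0.8), np.float64(-1.0), np.float64(0.6)), (np.float64(-1.1), np.float64(0.0), np.float64(-0.3)), (np.float64(-0.4), np.float64(-0.4), np.float64(-0.0)), (np.float64(-1.6), np.float64(-0.0), np.float64(0.3)), (np.float64(-0.4), np.float64(-0.1), np.float64(0.4)), (np.float64(-1.3), np.float64(0.8), np.float64(0.5)), (np.float64(-1.2), np.float64(-0.4), np.float64(0.2)), (np.float64(-0.4), np.float64(-0.0), np.float64(-0.9))]
t 13.9 tcp [0.547  0.0199 0.128 ] F [ 0.06 -0.91 -2.71] w 0.0229
dt 3.0
```

View pics/t1.png

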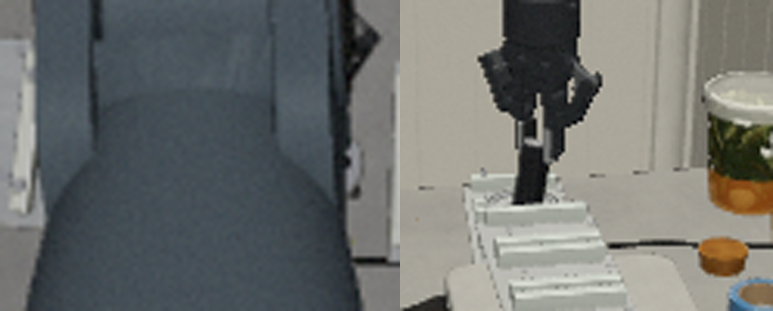

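The side crop shows the handle tilted in the jaws, with the cap near (532,145). I'll enlarge it before going on.

```bash
python3 - <<'E'
import cv2
cv2.imwrite("pics/s1z.png",cv2.resize(cv2.imread("pics/side1.png")[130:195,245:300],(660,600)[::1],interpolation=cv2.INTER_CUBIC))
E
```

```text
(no output)
```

View pics/s1z.png

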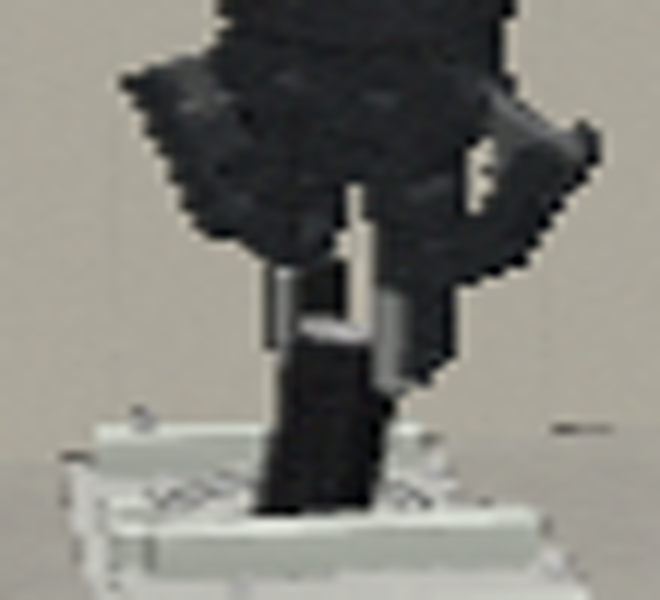

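```bash
python3 - <<'E'
from r import *
from h import *
d=np.load("side0.npz"); t=robot.get_tcp_pos()
print(t,"cap px 272.9,165.5; fingertip px 278,172; base px ~271.5,185.5")
for z in(.04,.06,.08,.09,.1,.11,.12,.128,.14,.16,.178): print(z,proj(d,np.array([[t[0],t[1],z]])).round(1))
P=cloud(robot.capture("side")); 
for v in range(160,190,2): print(v,np.round(P[v,266:282:3],3).tolist())
E
```

```text
[0.54688882 0.01990623 0.12797332] cap px 272.9,165.5; fingertip px 278,172; base px ~271.5,185.5
0.04 [[274.4 203.1]]
0.06 [[274.5 197.5]]
0.08 [[274.6 191.8]]
0.09 [[274.6 189. ]]
0.1 [[274.6 186.1]]
0.11 [[274.7 183.2]]
0.12 [[274.7 180.3]]
0.128 [[274.7 178. ]]
0.14 [[274.8 174.5]]
0.16 [[274.9 168.6]]
0.178 [[274.9 163.2]]
160 [[0.757, 1.258, -0.327], [0.529, 0.022, 0.189], [0.54, 0.033, 0.184], [0.807, 1.25, -0.327], [0.55, -0.008, 0.2], [0.56, -0.007, 0.198]]
162 [[0.754, 1.242, -0.332], [0.528, 0.018, 0.184], [0.54, 0.032, 0.177], [0.809, 1.259, -0.343], [0.553, 0.003, 0.189], [0.562, 0.002, 0.188]]
164 [[0.753, 1.24, -0.343], [0.528, 0.021, 0.176], [0.539, 0.027, 0.173], [0.805, 1.241, -0.347], [0.553, 0.003, 0.182], [0.562, -0.0, 0.182]]
166 [[0.759, 1.271, -0.369], [0.526, 0.01, 0.174], [0.535, 0.004, 0.176], [0.543, 0.001, 0.177], [0.554, 0.005, 0.174], [0.562, -0.0, 0.176]]
168 [[0.76, 1.275, -0.383], [0.526, 0.006, 0.169], [0.535, 0.007, 0.168], [0.543, -0.003, 0.172], [0.552, -0.003, 0.171], [0.563, 0.005, 0.167]]
170 [[0.756, 1.254, -0.386], [0.526, 0.008, 0.162], [0.
[... 683 characters left out ...]
.055], [0.525, -0.001, 0.132], [0.533, -0.004, 0.133], [0.543, -0.002, 0.131], [0.607, 0.25, 0.013], [0.616, 0.236, 0.019]]
182 [[0.548, 0.172, 0.045], [0.524, -0.006, 0.128], [nan, nan, nan], [0.545, 0.004, 0.121], [0.587, 0.153, 0.051], [0.612, 0.218, 0.02]]
184 [[0.516, 0.003, 0.118], [0.524, -0.002, 0.119], [0.531, -0.015, 0.125], [0.545, 0.004, 0.115], [0.584, 0.143, 0.048], [0.592, 0.129, 0.054]]
186 [[0.508, -0.04, 0.131], [0.516, -0.044, 0.132], [0.525, -0.046, 0.133], [0.535, -0.043, 0.131], [0.542, -0.051, 0.134], [0.552, -0.05, 0.132]]
188 [[0.506, -0.048, 0.129], [0.516, -0.046, 0.127], [0.524, -0.049, 0.128], [0.532, -0.057, 0.13], [0.542, -0.053, 0.128], [0.553, -0.047, 0.124]]
```

The grip is at the right height, but the handle leans about 7° and no press force shows. The dresser must have swung in the hand during the fast move, so the blade may not be in the eye. I'll raise it, look, and then re-seat it with a firmer grip.

```bash
python3 - <<'E'
from r import *
from h import *
robot.movel([.5470,.0199,.25],.08); st()
d=robot.capture("side"); im=d["image"][:,:,::-1]
robot.movel([.46,-.16,.29],.2); st()
d2=robot.capture("side"); t=robot.get_tcp_pos(); print(proj(d2,np.array([[*t],[t[0],t[1],t[2]-.0305],[t[0],t[1],t[2]-.0865]])))
T=robot.capture("top"); np.savez("top2.npz",**T)
a=cv2.resize(d2["image"][60:200,200:330,::-1],(464,500),interpolation=cv2.INTER_CUBIC)
b=cv2.resize(T["image"][180:250,185:265,::-1],(330,500)[0:1]+(289,),interpolation=cv2.INTER_CUBIC)
o=np.zeros((500,794,3),np.uint8); o[:,:464]=a; o[:289,464:]=b; cv2.imwrite("pics/c2.png",o)
E
```

```text
t 15.7 tcp [0.5468 0.0199 0.2495] F [-0.05  0.32 -1.47] w 0.023
t 16.9 tcp [ 0.4602 -0.1595  0.2898] F [ 0.56  0.7  -1.58] w 0.0228
[[257.10454338 152.12668939]
 [257.14741804 162.73560508]
 [257.22400864 181.6871976 ]]
```

View pics/c2.png

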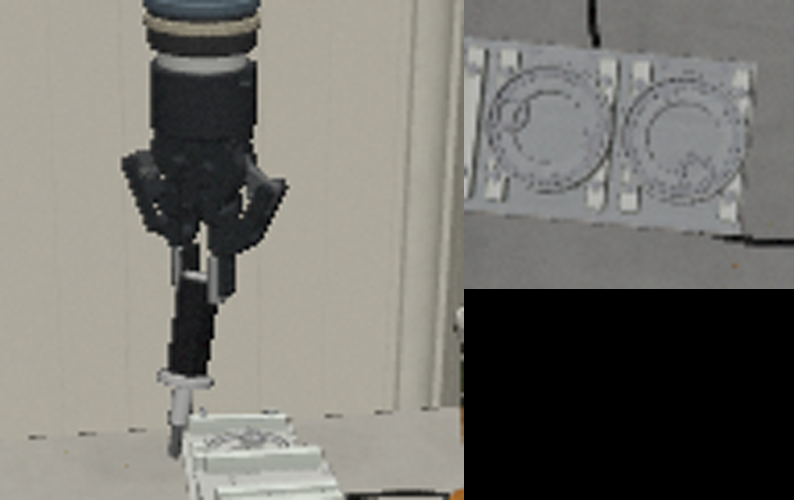

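The left rack's rings haven't moved: the eyes are still at px (198,208) and (241,221). The dresser hangs off-centre in the pads and leans. I'll compare the stand and dresser estimate with the side view.

```bash
python3 - <<'E'
from r import *
from h import *
d=np.load("side0.npz"); d={k:d[k] for k in d.files}
print(proj(d,np.array([[.4395,-.427,.075],[.4395,-.427,.154],[.4395,-.427,.083]])).round(1),"seen collar 268.6,276.6 cap 268,247.5")
P=cloud(d)
for v in(247,248,250,256,262,268): print(v,P[v,262:275:3].round(3).tolist())
print("FK check now", np.round(robot.get_ee_rot(),3).tolist(), np.round(robot.get_q(),1))
s=robot.capture("side"); P=cloud(s)
for v in(137,140,145,150,155,160,165): print(v,P[v,248:262:2].round(3).tolist())
E
```

```text
[[268.2 276.7]
 [268.4 248.6]
 [268.2 273.9]] seen collar 268.6,276.6 cap 268,247.5
247 [[0.444, -0.318, 0.092], [0.432, -0.424, 0.157], [0.44, -0.421, 0.155], [0.446, -0.425, 0.157], [0.475, -0.32, 0.09]]
248 [[0.425, -0.424, 0.156], [0.431, -0.43, 0.159], [0.438, -0.43, 0.158], [0.445, -0.43, 0.157], [0.476, -0.317, 0.085]]
250 [[0.445, -0.315, 0.081], [0.431, -0.432, 0.154], [0.437, -0.436, 0.156], [0.444, -0.436, 0.155], [0.478, -0.307, 0.072]]
256 [[0.426, -0.421, 0.131], [0.43, -0.437, 0.141], [0.436, -0.439, 0.142], [0.443, -0.44, 0.141], [0.474, -0.331, 0.069]]
262 [[0.426, -0.419, 0.114], [0.429, -0.441, 0.127], [0.437, -0.439, 0.125], [0.444, -0.439, 0.124], [0.474, -0.329, 0.05]]
268 [[0.426, -0.417, 0.095], [0.43, -0.436, 0.107], [0.436, -0.44, 0.109], [0.443, -0.441, 0.109], [0.472, -0.34, 0.039]]
FK check now [[0.719, 0.695, -0.0], [0.695, -0.719, 0.0], [-0.0, -0.0, -1.0]] [-19.1   9.1   5.9  86.8   0.  116.8]
137 [[0.438, -0.146, 0.329], [0.441, -0.16, 0.334], [0.445, -0.17, 0.337], [0.449, -0.178, 0.34], [0.455, -0.173, 0.337], [0.46, -0.176, 0.338], [0.464, -0.18, 0.
[... 329 characters left out ...]
 -0.167, 0.312]]
150 [[0.434, -0.17, 0.301], [0.439, -0.174, 0.303], [0.443, -0.179, 0.304], [0.448, -0.182, 0.305], [0.454, -0.178, 0.303], [0.459, -0.178, 0.303], [0.72, 1.244, -0.259]]
155 [[0.433, -0.177, 0.29], [0.438, -0.177, 0.29], [0.443, -0.183, 0.292], [0.447, -0.185, 0.293], [0.453, -0.181, 0.291], [0.46, -0.174, 0.287], [0.722, 1.255, -0.293]]
160 [[0.432, -0.179, 0.277], [0.437, -0.184, 0.279], [0.441, -0.189, 0.28], [0.447, -0.186, 0.279], [0.453, -0.182, 0.277], [0.459, -0.182, 0.276], [0.722, 1.256, -0.324]]
165 [[0.43, -0.192, 0.268], [0.436, -0.191, 0.267], [0.441, -0.192, 0.267], [0.447, -0.187, 0.265], [0.452, -0.186, 0.264], [0.46, -0.172, 0.258], [0.725, 1.273, -0.361]]
```

The stand estimate is right. The dresser slipped and tilted about 13° about the closing axis in the weak 40 N grip during the fast swing. I'll tighten the grip, counter-tilt the tool, return it to the stand and regrasp lower and firmer.

```bash
cat >> r.py <<'E'
def Ry(t):
    t=np.radians(t); return np.array([[np.cos(t),0,np.sin(t)],[0,1,0],[-np.sin(t),0,np.cos(t)]])
def axis(fn,show=True):
    "rows of the held dresser in the side view: centre col, front face mean point"
    from h import cloud,proj,cv2
    d=robot.capture("side"); P=cloud(d); t=np.array(robot.get_tcp_pos())
    u,v=proj(d,t[None])[0]; r=[]
    for k in range(int(v)-2,int(v)+36):
        seg=P[k,int(u)-22:int(u)+23]; m=(np.abs(seg[:,0]-t[0])<.07)&(np.abs(seg[:,1]-t[1])<.05)
        if m.sum()>2: r.append((k,int(u)-22+np.nonzero(m)[0].mean(),m.sum(),*np.median(seg[m],0)))
    cv2.imwrite(fn,cv2.resize(d["image"][int(v)-60:int(v)+50,int(u)-55:int(u)+55,::-1],(550,550),interpolation=cv2.INTER_CUBIC))
    print("proj tcp",u,v); [print(np.round(x,3)) for x in r[::2]]
E
python3 - <<'E'
from r import *
robot.clamp(100); robot.sleep(.2); st()
robot.movel([.44,-.30,.33],.12,Rz(-103)); 
robot.movel([.44,-.30,.33],.12,Rz(-103)@Ry(13)); st(); axis("pics/ax.png")
E
```

```text
t 17.5 tcp [ 0.46   -0.1599  0.29  ] F [ 0.7   0.47 -1.  ] w 0.0212
t 19.2 tcp [ 0.4388 -0.2993  0.3309] F [-0.17 -0.8  -0.2 ] w 0.0214
proj tcp 258.6693774209396 157.9745835276883
[155.    251.     11.      0.42   -0.307   0.343]
[157.    251.     11.      0.42   -0.308   0.338]
[159.    251.3    10.      0.421  -0.306   0.332]
[161.    250.5    10.      0.419  -0.308   0.327]
[163.    250.5    10.      0.418  -0.308   0.323]
[165.    250.5    10.      0.418  -0.31    0.318]
[167.    250.5    10.      0.418  -0.309   0.313]
[169.    249.5    16.      0.416  -0.307   0.307]
[171.    250.     17.      0.417  -0.305   0.301]
[173.    250.     17.      0.416  -0.316   0.3  ]
[175.    251.     13.      0.418  -0.317   0.295]
[177.    249.5     6.      0.416  -0.303   0.284]
[179.    249.5     6.      0.416  -0.304   0.279]
[181.    249.5     6.      0.416  -0.304   0.274]
[183.    249.      7.      0.414  -0.303   0.268]
[185.    249.      5.      0.415  -0.302   0.262]
[187.    249.      3.      0.415  -0.303   0.257]
[189.    249.      3.      0.415  -0.302   0.252]
[ 1.910e+02  2.485e+02  4.000e+00  4.140e-01 -3.010e-01  2.460e-01]
```

View pics/ax.png

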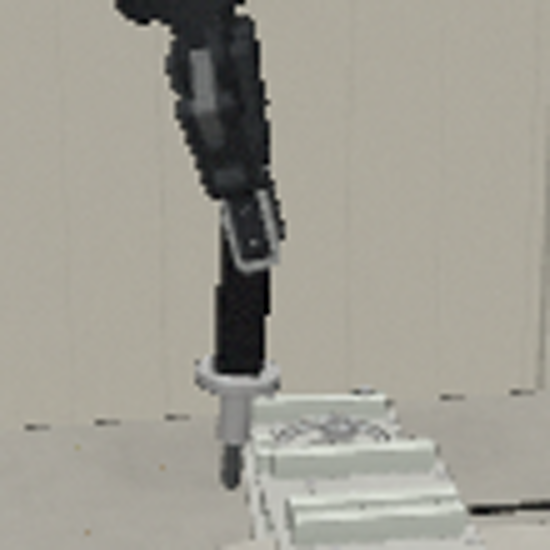

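```bash
python3 - <<'E'
from r import *
R=Rz(-103)@Ry(16); p=[.4575,-.430]
robot.movel([*p,.22],.12,R); robot.sleep(.2); axis("pics/ax2.png"); f0=np.mean([F() for _ in range(5)],0)
z=.175; robot.movel([*p,z],.1)
while z>.108:
    z-=.004; robot.movel([*p,z],.05); f=np.mean([F() for _ in range(3)],0)-f0
    if np.abs(f).max()>3: print(round(z,3),f.round(1)); break
st()
E
```

```text
proj tcp 276.57011436086407 223.6952668058384
[ 2.21e+02  2.69e+02  1.10e+01  4.38e-01 -4.38e-01  2.34e-01]
[ 2.23e+02  2.69e+02  1.00e+01  4.38e-01 -4.39e-01  2.29e-01]
[ 2.25e+02  2.69e+02  1.10e+01  4.37e-01 -4.40e-01  2.24e-01]
[ 2.27e+02  2.69e+02  1.10e+01  4.39e-01 -4.37e-01  2.18e-01]
[ 2.29e+02  2.69e+02  1.10e+01  4.38e-01 -4.38e-01  2.14e-01]
[ 2.310e+02  2.685e+02  1.000e+01  4.370e-01 -4.400e-01  2.090e-01]
[ 2.33e+02  2.68e+02  1.10e+01  4.36e-01 -4.38e-01  2.02e-01]
[ 2.350e+02  2.685e+02  1.600e+01  4.370e-01 -4.370e-01  1.970e-01]
[ 2.370e+02  2.685e+02  1.800e+01  4.370e-01 -4.380e-01  1.920e-01]
[ 2.390e+02  2.685e+02  1.800e+01  4.370e-01 -4.400e-01  1.880e-01]
[ 2.410e+02  2.685e+02  1.600e+01  4.350e-01 -4.450e-01  1.850e-01]
[ 2.430e+02  2.685e+02  8.000e+00  4.360e-01 -4.480e-01  1.820e-01]
[ 2.45e+02  2.68e+02  7.00e+00  4.37e-01 -4.34e-01  1.68e-01]
[ 2.47e+02  2.68e+02  7.00e+00  4.36e-01 -4.35e-01  1.64e-01]
[ 2.49e+02  2.68e+02  7.00e+00  4.36e-01 -4.34e-01  1.58e-01]
[ 2.510e+02  2.685e+02  6.000e+00  4.380e-01 -4.350e-01  1.530e-01]
[ 2.53e+02  2.68e+02  3.00e+00  4.38e-01 -4.32e-01  1.46e-01]
[ 2.55e+02  2.68e+02  3.00e+00  4.37e-01 -4.30e-01  1.39e-01]
[ 2.57e+02  2.68e+02  3.00e+00  4.38e-01 -4.31e-01  1.34e-01]
0.111 [-5.4  2.9 20.9]
t 25.7 tcp [ 0.4586 -0.4309  0.1139] F [-4.86  3.62 18.85] w 0.0212
```

```bash
python3 - <<'E'
from r import *
R=Rz(-103)@Ry(16); p=[.4575,-.430]
robot.movel([*p,.1145],.05); robot.open_gripper(); robot.sleep(.2)
q=np.array([*p,.1145])-R[:,2]*.12; robot.movel(q,.15)
robot.reach([.4395,-.427,.24],Rz(-103))
from h import *
d=robot.capture("side"); P=cloud(d)
for v in(250,256,262,268,274): 
    m=np.abs(P[v,:,0]-.4395)<.03; m&=np.abs(P[v,:,1]+.433)<.02; print(v,np.nonzero(m)[0][[0,-1]],np.median(P[v][m],0).round(3))
robot.movel([.4395,-.427,.087],.12); st(); robot.clamp(120); robot.sleep(.3); st()
robot.movel([.4395,-.427,.14],.05); robot.movel([.4395,-.427,.23],.1); robot.sleep(.2); st(); axis("pics/ax3.png")
E
```

```text
250 [263 273] [ 0.437 -0.435  0.155]
256 [263 273] [ 0.437 -0.439  0.142]
262 [263 273] [ 0.436 -0.441  0.126]
268 [263 273] [ 0.436 -0.44   0.108]
274 [260 279] [ 0.44  -0.431  0.085]
t 29.7 tcp [ 0.4398 -0.4273  0.0878] F [-0.45  0.21 -0.68] w 0.0855
t 30.6 tcp [ 0.4396 -0.4271  0.0872] F [-0.87 -0.17  4.78] w 0.0226
t 33.1 tcp [ 0.4393 -0.4268  0.2294] F [-0.04 -0.14 -2.19] w 0.0229
proj tcp 268.47554174679453 220.2440286896572
[ 2.18e+02  2.68e+02  1.10e+01  4.36e-01 -4.40e-01  2.42e-01]
[ 2.20e+02  2.68e+02  1.30e+01  4.36e-01 -4.39e-01  2.37e-01]
[ 2.22e+02  2.68e+02  1.70e+01  4.36e-01 -4.35e-01  2.30e-01]
[ 2.240e+02  2.685e+02  1.800e+01  4.370e-01 -4.370e-01  2.260e-01]
[ 2.260e+02  2.685e+02  1.800e+01  4.360e-01 -4.430e-01  2.240e-01]
[ 2.28e+02  2.68e+02  1.50e+01  4.34e-01 -4.46e-01  2.21e-01]
[ 2.30e+02  2.68e+02  7.00e+00  4.35e-01 -4.34e-01  2.09e-01]
[ 2.32e+02  2.68e+02  7.00e+00  4.36e-01 -4.35e-01  2.04e-01]
[ 2.34e+02  2.68e+02  7.00e+00  4.36e-01 -4.35e-01  1.98e-01]
[ 2.36e+02  2.68e+02  7.00e+00  4.36e-01 -4.37e-01  1.94e-01]
[ 2.38e+02  2.68e+02  5.00e+00  4.37e-01 -4.35e-01  1.88e-01]
[ 2.400e+02  2.685e+02  4.000e+00  4.380e-01 -4.310e-01  1.800e-01]
[ 2.420e+02  2.685e+02  4.000e+00  4.390e-01 -4.310e-01  1.750e-01]
[ 2.440e+02  2.685e+02  4.000e+00  4.390e-01 -4.310e-01  1.690e-01]
[ 2.46e+02  2.68e+02  3.00e+00  4.38e-01 -4.32e-01  1.65e-01]
```

View pics/ax3.png

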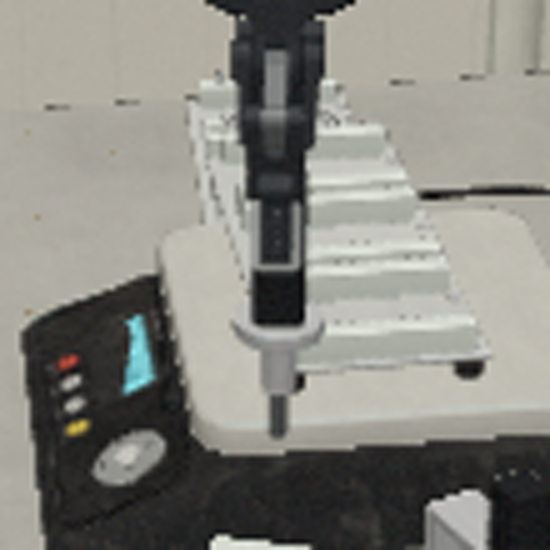

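The picture shows the dresser firmly held, upright and centred, with the collar at (278,325) and pads at (276,265). Now to die_0.

```bash
python3 - <<'E'
from r import *
e=[.5237,.0359]
robot.movel([*e,.22],.13,Rz(-46)); robot.sleep(.3); st(); axis("pics/ax4.png")
f0=np.mean([F() for _ in range(8)],0)
robot.movel([*e,.132],.1); z=.132
while z>.110:
    z-=.002; robot.movel([*e,z],.02); robot.sleep(.05); f=np.mean([F() for _ in range(4)],0)-f0; print(round(z,3),f.round(2))
    if f[2]>5 or np.hypot(*f[:2])>5: break
E
```

```text
t 37.2 tcp [0.5237 0.0359 0.22  ] F [ 1.09 -0.66 -1.62] w 0.0229
proj tcp 266.6264392520744 149.01444758290836
[1.470e+02 2.665e+02 1.000e+01 5.200e-01 2.600e-02 2.310e-01]
[1.490e+02 2.665e+02 1.000e+01 5.200e-01 2.600e-02 2.240e-01]
[1.51e+02 2.66e+02 1.30e+01 5.20e-01 3.00e-02 2.16e-01]
[1.53e+02 2.66e+02 1.30e+01 5.17e-01 1.90e-02 2.14e-01]
[1.550e+02 2.665e+02 8.000e+00 5.190e-01 1.700e-02 2.080e-01]
[1.57e+02 2.66e+02 5.00e+00 5.20e-01 2.60e-02 1.98e-01]
[1.590e+02 2.665e+02 4.000e+00 5.230e-01 3.400e-02 1.880e-01]
[1.61e+02 2.66e+02 5.00e+00 5.21e-01 3.30e-02 1.82e-01]
[1.63e+02 2.66e+02 3.00e+00 5.20e-01 2.80e-02 1.77e-01]
[1.65e+02 2.66e+02 3.00e+00 5.22e-01 3.80e-02 1.66e-01]
[1.67e+02 2.66e+02 3.00e+00 5.21e-01 3.30e-02 1.62e-01]
[1.69e+02 2.66e+02 3.00e+00 5.22e-01 3.50e-02 1.54e-01]
0.13 [ 0.04 -0.79  0.05]
0.128 [ 0.14 -1.08  0.09]
0.126 [ 0.46 -0.45 -0.1 ]
0.124 [ 0.37 -0.9   0.27]
0.122 [ 0.77 -0.36 -0.19]
0.12 [ 0.48 -0.08  0.75]
0.118 [ 0.55 -0.26 -0.08]
0.116 [-0.32 -0.89 -0.9 ]
0.114 [ 0.79 -1.3  -0.1 ]
0.112 [ 0.93 -0.32  0.  ]
0.11 [ 0.91 -0.55  1.84]
```

```bash
python3 - <<'E'
from r import *
from h import *
c=[.5470,.0449]; e=[.5237,.0359]
a0=np.arctan2(e[1]-c[1],e[0]-c[0]); t=robot.get_clock()
a=circle(c,a0,6.5,z=.1095,n=40); st(); print("dt",robot.get_clock()-t,a-a0)
robot.movel([c[0]+.025*np.cos(a-.08),c[1]+.025*np.sin(a-.08),.1095],.02)
p=robot.get_tcp_pos(); robot.movel([p[0],p[1],.17],.1)
robot.movel([.42,.0,.22],.15); robot.sleep(.2); axis("pics/ax5.png"); st()
d=robot.capture("top"); np.savez("top3.npz",**d)
g=cv2.cvtColor(d["image"],cv2.COLOR_RGB2GRAY)[188:238,188:260]
cv2.imwrite("pics/t3.png",cv2.resize(cv2.createCLAHE(4,(2,2)).apply(g),None,fx=9,fy=9,interpolation=cv2.INTER_CUBIC))
E
```

```text
[(np.float64(1.3), np.float64(-0.4), np.float64(-0.4)), (np.float64(0.8), np.float64(-1.3), np.float64(-0.6)), (np.float64(-0.5), np.float64(-1.0), np.float64(0.2)), (np.float64(-0.6), np.float64(-1.3), np.float64(-0.6)), (np.float64(-0.3), np.float64(-1.2), np.float64(-0.5)), (np.float64(-0.3), np.float64(-1.5), np.float64(-0.2)), (np.float64(0.0), np.float64(-2.2), np.float64(-0.9)), (np.float64(-0.2), np.float64(-1.3), np.float64(0.2)), (np.float64(-1.7), np.float64(-2.4), np.float64(-0.4)), (np.float64(-0.4), np.float64(-2.2), np.float64(-0.7)), (np.float64(-1.5), np.float64(-2.1), np.float64(-0.8)), (np.float64(-1.5), np.float64(-2.2), np.float64(-1.0)), (np.float64(-2.0), np.float64(-1.5), np.float64(-0.3)), (np.float64(-1.7), np.float64(-1.3), np.float64(-1.1)), (np.float64(-2.0), np.float64(-1.9), np.float64(-0.7)), (np.float64(-1.7), np.float64(-0.2), np.float64(0.0)), (np.float64(-2.0), np.float64(-1.0), np.float64(-0.9)), (np.float64(-0.6), np.float64(-0.9), np.float64(-0.1)), (np.float64(-1.2), np.float64(-0.3), np.float64(-1.0)), (np.float64(-0.6), np.float64(-0.1), np.f
[... 1414 characters left out ...]
 1.400e+01  4.180e-01 -4.000e-03  2.160e-01]
[ 1.590e+02  2.345e+02  1.400e+01  4.180e-01 -1.300e-02  2.140e-01]
[ 1.610e+02  2.345e+02  1.200e+01  4.170e-01 -1.600e-02  2.090e-01]
[ 1.630e+02  2.345e+02  6.000e+00  4.180e-01 -5.000e-03  1.980e-01]
[ 1.650e+02  2.345e+02  6.000e+00  4.180e-01 -6.000e-03  1.930e-01]
[ 1.67e+02  2.35e+02  5.00e+00  4.20e-01 -6.00e-03  1.85e-01]
[ 1.69e+02  2.35e+02  5.00e+00  4.20e-01 -7.00e-03  1.79e-01]
[ 1.71e+02  2.35e+02  3.00e+00  4.19e-01 -5.00e-03  1.72e-01]
[ 1.73e+02  2.35e+02  3.00e+00  4.20e-01 -1.00e-03  1.64e-01]
[ 1.75e+02  2.35e+02  3.00e+00  4.19e-01 -7.00e-03  1.59e-01]
t 57.8 tcp [4.202e-01 1.000e-04 2.195e-01] F [-0.51 -0.26 -2.  ] w 0.0224
```

View pics/t3.png

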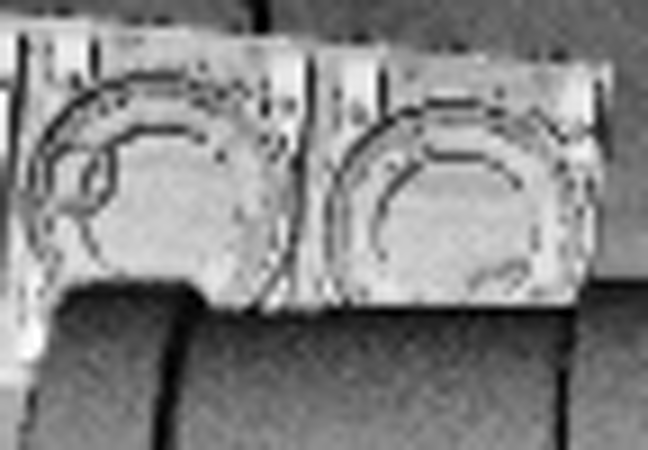

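The blade ran the full circle under light force. The eye (arc at about (500,270)) sits just past its start, as expected. Now die_1.

```bash
python3 - <<'E'
from r import *
from h import *
c=[.5558,.1325]; e=[.5635,.1563]
robot.movel([*e,.19],.15); robot.sleep(.3); f0=np.mean([F() for _ in range(8)],0)
robot.movel([*e,.132],.1); z=.132
while z>.110:
    z-=.0025; robot.movel([*e,z],.03); f=np.mean([F() for _ in range(4)],0)-f0; print(round(z,4),f.round(2))
    if f[2]>5 or np.hypot(*f[:2])>5: raise SystemExit("rim?")
a0=np.arctan2(e[1]-c[1],e[0]-c[0]); a=circle(c,a0,6.5,z=.1095,n=40); st()
robot.movel([c[0]+.025*np.cos(a-.08),c[1]+.025*np.sin(a-.08),.1095],.02)
p=robot.get_tcp_pos(); robot.movel([p[0],p[1],.20],.1)
robot.movel([.44,-.3,.24],.17,Rz(-103)); st()
d=robot.capture("top"); np.savez("top4.npz",**d)
g=cv2.cvtColor(d["image"],cv2.COLOR_RGB2GRAY)[188:238,188:260]
cv2.imwrite("pics/t4.png",cv2.resize(cv2.createCLAHE(4,(2,2)).apply(g),None,fx=11,fy=11,interpolation=cv2.INTER_CUBIC))
E
```

```text
0.1295 [ 2.83 -0.47 -0.51]
0.127 [ 1.88 -0.7  -0.36]
0.1245 [ 1.11 -0.81  1.4 ]
0.122 [ 2.06 -0.53 -0.5 ]
0.1195 [ 1.13 -0.63  0.42]
0.117 [ 1.82 -0.25 -0.42]
0.1145 [ 2.04 -0.93  0.78]
0.112 [ 2.49 -0.91  1.77]
0.1095 [ 2.41 -0.34  2.62]
[(np.float64(0.1), np.float64(0.9), np.float64(-0.4)), (np.float64(-0.8), np.float64(-0.2), np.float64(-0.7)), (np.float64(-1.0), np.float64(-0.7), np.float64(-0.6)), (np.float64(-1.0), np.float64(-0.1), np.float64(-0.9)), (np.float64(0.2), np.float64(0.5), np.float64(-0.8)), (np.float64(0.2), np.float64(0.2), np.float64(-0.5)), (np.float64(1.0), np.float64(0.3), np.float64(-0.7)), (np.float64(0.3), np.float64(-0.6), np.float64(-0.2)), (np.float64(-1.0), np.float64(-0.1), np.float64(-1.7)), (np.float64(-1.1), np.float64(-0.2), np.float64(-1.6)), (np.float64(-1.3), np.float64(-0.9), np.float64(-1.3)), (np.float64(-0.3), np.float64(-0.4), np.float64(-1.1)), (np.float64(-0.9), np.float64(-1.3), np.float64(-1.7)), (np.float64(-0.6), np.float64(-0.7), np.float64(-1.2)), (np.float64(-0.9), np.float64(-1.8), np.float64(-1.7)), (np.float64(-0.7), np.float64
[... 800 characters left out ...]
-1.3)), (np.float64(-2.7), np.float64(-2.2), np.float64(-0.1)), (np.float64(-3.8), np.float64(-1.3), np.float64(-0.6)), (np.float64(-2.9), np.float64(-0.6), np.float64(-1.2)), (np.float64(-3.1), np.float64(-0.3), np.float64(-0.2)), (np.float64(-3.3), np.float64(-0.8), np.float64(-0.4)), (np.float64(-2.8), np.float64(-0.3), np.float64(-0.3)), (np.float64(-2.1), np.float64(-1.5), np.float64(-0.5)), (np.float64(-1.8), np.float64(-1.2), np.float64(-0.8)), (np.float64(-1.3), np.float64(-1.1), np.float64(-1.1)), (np.float64(-1.3), np.float64(-0.5), np.float64(-1.1))]
t 76.7 tcp [0.558  0.1575 0.1095] F [ 1.18 -1.05 -0.18] w 0.0224
t 81.0 tcp [ 0.4402 -0.2996  0.24  ] F [ 0.36  0.29 -2.71] w 0.0229
```

View pics/t4.png

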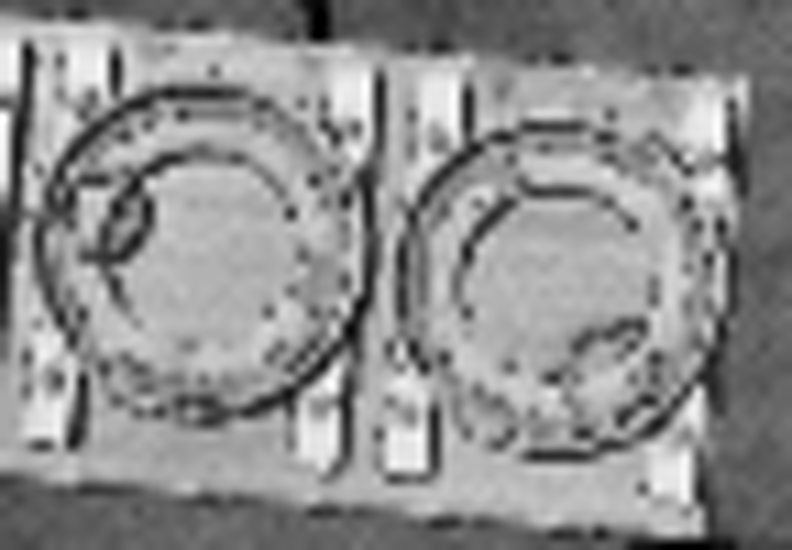

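Both eyes are back at their starts, about +0.07 rad past: (105,220) and (610,375). Passing the tube without turning the ring was impossible at those forces. Now I'll return the dresser and look at the lifter.

```bash
python3 - <<'E'
from r import *
from h import *
S=[.4395,-.427]
robot.movel([*S,.20],.15); robot.sleep(.2); f0=np.mean([F() for _ in range(6)],0)
robot.movel([*S,.10],.1); z=.10
while z>.08:
    z-=.002; robot.movel([*S,z],.03); f=np.mean([F() for _ in range(3)],0)-f0
    if abs(f).max()>4: print(round(z,3),f.round(1)); break
robot.open_gripper(); robot.sleep(.2); robot.movel([*S,.25],.15); robot.movel([.36,-.25,.3],.25); st()
d=robot.capture("top"); np.savez("top5.npz",**d); s=robot.capture("side")
print([(round(r["score"],2),np.round(r["extent"]).astype(int).tolist()) for r in robot.spot_in("top","lifter")])
P=cloud(d)
for lo,hi in((.1,.125),(.14,.17)): 
    q,r=rect(d,P,(375,160,450,280),lo,hi); print(lo,np.round(r[0],1),np.round(r[1],1),round(r[2],1),len(q),np.median(q,0).round(4))
o=np.hstack([cv2.resize(d["image"][165:280,375:450,::-1],(326,500),interpolation=cv2.INTER_CUBIC),cv2.resize(s["image"][220:330,235:345,::-1],(460,500),interpolation=cv2.INTER_CUBIC)]); cv2.imwrite("pics/l5.png",o)
E
```

```text
0.086 [-1.4  1.1 10. ]
t 88.2 tcp [ 0.3605 -0.2507  0.2995] F [ 0.43 -0.86 -0.33] w 0.0854
[(0.97, [397, 196, 439, 220]), (0.63, [191, 197, 218, 218])]
0.1 [ 528.9 -385.8] [147.1 186. ] 88.3 142 [ 0.5633 -0.4391  0.1114]
0.14 [ 440.9 -427.3] [25.2 23.8] 72.6 91 [ 0.4429 -0.4277  0.1571]
```

View pics/l5.png

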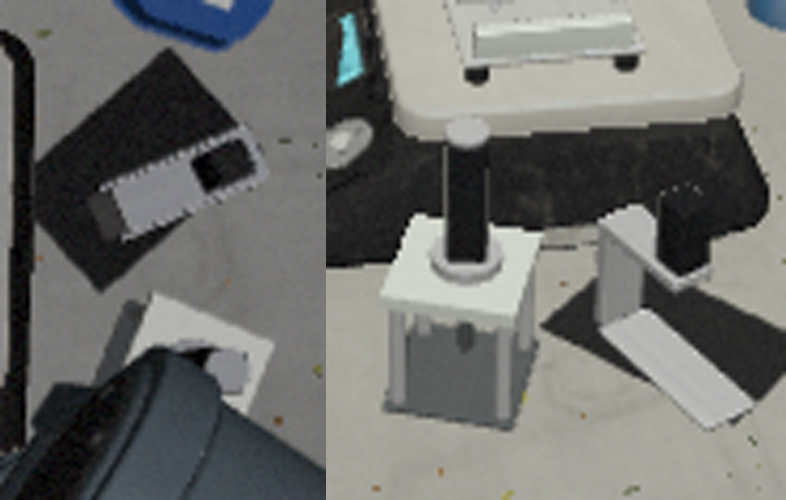

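```bash
cat > lf.py <<'E'
from h import *
def lifter(d):
    P=cloud(d); m=(P[...,2]>.098)&(P[...,2]<.125)&(P[...,0]>.49)&(P[...,0]<.65)&(P[...,1]<-.34)
    q=P[m]; r=cv2.minAreaRect((q[:,:2]*1000).astype(np.float32)); print("grip",len(q),np.round(r[0],1),np.round(r[1],1),round(r[2],1),np.median(q,0).round(4))
    g=np.median(q,0); im=d["image"].astype(int)
    # bright low part of blade (z<.02) near grip
    D=np.hypot(P[...,0]-g[0],P[...,1]-g[1]); b=(P[...,2]<.02)&(D<.075)&(im.mean(2)>130)
    n,l,s,c=cv2.connectedComponentsWithStats(b.astype(np.uint8)); k=1+s[1:,4].argmax(); v,u=np.nonzero(l==k)
    w=back(d,np.c_[u,v],.003)[:,:2]; r=cv2.minAreaRect((w*1000).astype(np.float32)); print("blade",len(w),np.round(r[0],1),np.round(r[1],1),round(r[2],1))
    return np.array(cv2.minAreaRect((q[:,:2]*1000).astype(np.float32))[0])/1000
E
python3 - <<'E'
from lf import *
for f in("top0.npz","top5.npz"):
    d=np.load(f); d={k:d[k] for k in d.files}; lifter(d)
# pad
d=np.load("top0.npz"); d={k:d[k] for k in d.files}
g=d["image"].astype(np.float32).mean(2)[170:240,380:442]; s=cv2.resize(g,None,fx=6,fy=6,interpolation=cv2.INTER_CUBIC)
m=(s<70).astype(np.uint8); cs=cv2.findContours(m,cv2.RETR_EXTERNAL,cv2.CHAIN_APPROX_NONE)[0]; c=max(cs,key=cv2.contourArea)
w=back(d,(c[:,0]+.5)/6-.5+[380,170],.002)[:,:2]*1000; print("pad",cv2.minAreaRect(w.astype(np.float32)))
E
```

```text
grip 101 [ 563.7 -415.5] [23.5 25.6] 17.7 [ 0.5638 -0.4139  0.1123]
blade 15 [ 563.9 -460.5] [ 7.2 17.6] 21.2
grip 97 [ 564.1 -446.2] [23.3 24.7] 21.3 [ 0.5639 -0.4444  0.113 ]
blade 36 [ 580.9 -486.4] [36.7 19.6] 17.9
pad ((563.1917114257812, -419.9888916015625), (152.9786834716797, 181.131591796875), 88.3944091796875)
```

Lifter was knocked: its grip is now at (0.564,-0.446), yaw about -68°, seen at crop (222,165), with part of the blade off the mat. The dresser hangs correctly. Now I'll take the lifter and check how it sits in the hand.

```bash
python3 - <<'E'
from r import *
from h import *
d=np.load("top0.npz"); print("pad centre",back(d,[407,203.7],.002), "corners",back(d,[[414,175.9],[435.3,199.9],[397.8,232.1]],.002).round(3).tolist())
g=[.564,-.446]
robot.reach([*g,.2],Rz(22)); robot.movel([*g,.076],.12); st(); robot.clamp(120); robot.sleep(.3); st()
robot.movel([*g,.10],.05); robot.movel([*g,.20],.1); st()
robot.movel([.40,-.2,.26],.15,Rz(84.3)); robot.sleep(.2); st()
s=robot.capture("side"); t=robot.get_tcp_pos(); u,v=proj(s,np.array([t]))[0]
L=np.array([[.4-.052*np.cos(.1),-.2+.052*np.sin(.1),t[2]-.075],[.4+.052*np.cos(.1),-.2-.052*np.sin(.1),t[2]-.075]])
print("blade ends predicted",((proj(s,L)-[u-50,v-50])*5.5).round(0).tolist())
cv2.imwrite("pics/l6.png",cv2.resize(s["image"][int(v)-50:int(v)+50,int(u)-50:int(u)+50,::-1],(550,550),interpolation=cv2.INTER_CUBIC))
E
```

```text
pad centre [[ 0.57304334 -0.41973203  0.002     ]] corners [[0.651, -0.442, 0.002], [0.583, -0.499, 0.002], [0.495, -0.392, 0.002]]
t 91.4 tcp [ 0.5644 -0.4463  0.0769] F [ 0.12 -0.41  0.18] w 0.0853
t 92.3 tcp [ 0.5642 -0.4463  0.0767] F [-1.1  -1.52  5.71] w 0.0203
t 94.1 tcp [ 0.5638 -0.4458  0.1992] F [ 0.64 -0.01 -3.13] w 0.0204
t 96.5 tcp [ 0.4001 -0.2002  0.2598] F [ 0.21 -0.15 -3.27] w 0.0202
blade ends predicted [[170.0, 421.0], [385.0, 414.0]]
```

View pics/l6.png

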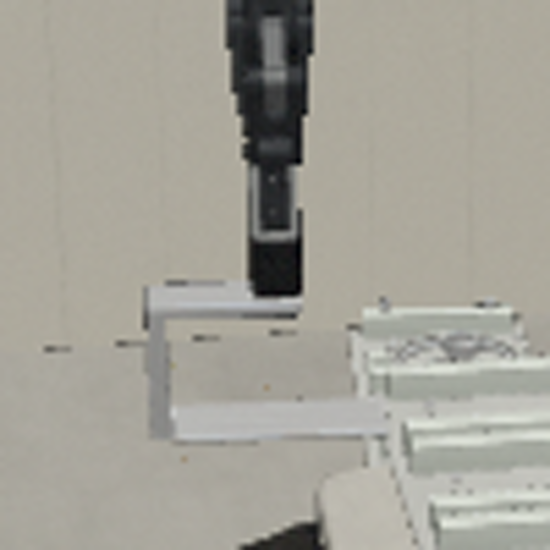

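The lifter is level and square in the hand, with blade ends at (172,425) and (388,415), as predicted. Now I'll carry the die in bay 0.

```bash
cat >> r.py <<'E'
ZO=.0757
def watch(p0,p1,n,v,lim=6):
    f0=np.mean([F() for _ in range(6)],0); p0=np.array(p0);p1=np.array(p1)
    for i in range(1,n+1):
        robot.movel(p0+(p1-p0)*i/n,v); f=F()-f0
        if np.hypot(f[0],f[1])>lim or abs(f[2])>lim: f=np.mean([F() for _ in range(3)],0)-f0
        if np.hypot(f[0],f[1])>lim or abs(f[2])>lim: print("STOP",i,n,f.round(1)); return False
    return True
def pick(die,yaw):
    x=np.array([np.cos(yaw),np.sin(yaw)]); e=np.array(die)-.107*x
    robot.movel([*e,.2],.18,Rz(np.degrees(yaw)+90)); robot.movel([*e,.022+ZO],.12); robot.sleep(.2)
    ok=watch([*e,.022+ZO],[*die,.022+ZO],10,.06); st()
    return ok
def lift(die):
    f=F(); robot.movel([*die,.036+ZO],.03); robot.movel([*die,.055+ZO],.04); robot.sleep(.2); st(); robot.movel([*die,.20+ZO],.1); st()
def place(bay,yaw):
    x=np.array([np.cos(yaw),np.sin(yaw)]); e=np.array(bay)-.11*x
    robot.movel([*bay,.20+ZO],.1,Rz(np.degrees(yaw)+90)); robot.movel([*bay,.142+ZO],.08); robot.movel([*bay,.122+ZO],.03); robot.sleep(.3); st()
    ok=watch([*bay,.122+ZO],[*e,.122+ZO],8,.07); robot.movel([*robot.get_tcp_pos()[:2],.22+ZO],.15) if ok else None; st(); return ok
E
python3 - <<'E'
from r import *
d=[.547,.045]
if pick(d,-.1): lift(d)
E
```

```text
t 102.6 tcp [0.5474 0.045  0.0976] F [-0.04 -0.26 -3.55] w 0.02
t 104.0 tcp [0.5468 0.045  0.1304] F [ 0.06 -0.68 -6.41] w 0.0201
t 105.7 tcp [0.5467 0.045  0.2751] F [ 0.93  0.08 -7.02] w 0.0207
```

The wrist force shows the full 370 g, so the die is on the blade. Placing it.

```bash
python3 - <<'E'
from r import *
if place([.5254,-.2535],-.022):
    d=[.5558,.132]
    robot.movel([.40,-.2,.30],.2)
    if pick(d,-.1): lift(d)
E
```

```text
t 110.8 tcp [ 0.5255 -0.2536  0.1979] F [ 0.7  -0.17 -3.83] w 0.0205
t 114.4 tcp [ 0.4149 -0.2509  0.2949] F [-0.35  0.51 -3.05] w 0.02
t 121.4 tcp [0.5562 0.132  0.0976] F [-0.14  0.34 -2.96] w 0.0198
t 122.8 tcp [0.5556 0.132  0.1304] F [-0.2  -0.07 -5.63] w 0.02
t 124.4 tcp [0.5556 0.132  0.2751] F [-0.44  0.58 -6.43] w 0.0202
```

```bash
python3 - <<'E'
from r import *
from h import *
if place([.5292,-.0775],-.022):
    m=[.571,-.419]; a=35
    robot.movel([.42,-.3,.32],.2); d=robot.capture("top"); np.savez("top6.npz",**d)
    cv2.imwrite("pics/t6.png",cv2.resize(d["image"][180:250,255:380,::-1],(750,420),interpolation=cv2.INTER_CUBIC))
    robot.movel([*m,.25],.18,Rz(a)); robot.movel([*m,.10],.12); robot.sleep(.2)
    watch([*m,.10],[*m,.074],13,.03,4); st()
E
```

```text
Traceback (most recent call last):
TypeError: place() missing 1 required positional argument: 'z'
```

The `place` name was shadowed by the helper in `h.py`. Nothing moved, so I'll fix the import.

```bash
python3 - <<'E'
from h import *
from r import *
if place([.5292,-.0775],-.022):
    m=[.571,-.419]; a=35
    robot.movel([.42,-.3,.32],.2); d=robot.capture("top"); np.savez("top6.npz",**d)
    cv2.imwrite("pics/t6.png",cv2.resize(d["image"][180:250,255:380,::-1],(750,420),interpolation=cv2.INTER_CUBIC))
    robot.movel([*m,.25],.18,Rz(a)); robot.movel([*m,.10],.12); robot.sleep(.2)
    watch([*m,.10],[*m,.074],13,.03,4); st()
E
```

```text
t 128.7 tcp [ 0.5293 -0.0775  0.1978] F [-0.47 -0.07 -2.8 ] w 0.0202
t 132.3 tcp [ 0.4187 -0.075   0.2949] F [-0.38  0.12 -3.45] w 0.0204
STOP 12 13 [ 0.1 -2.9  5.8]
t 139.5 tcp [ 0.5714 -0.4196  0.0767] F [ 0.18 -2.8   2.83] w 0.0201
```

View pics/t6.png

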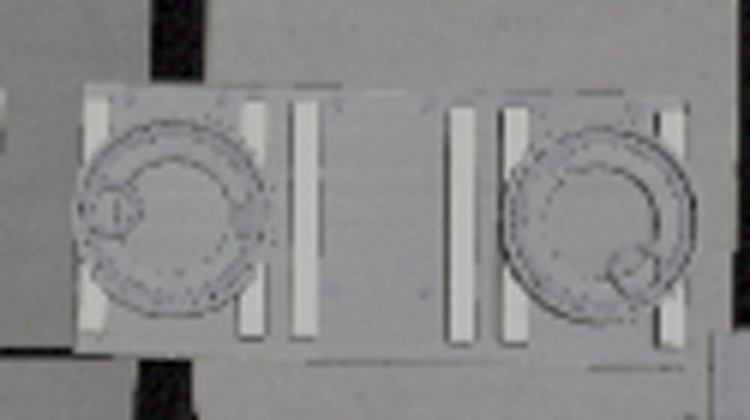

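Both dies lie on the rails, centred within a few mm: (172,218) and (598,225) in the crop. The lifter has touched down, so I'll release it, back off and check.

```bash
python3 - <<'E'
from lf import *
from r import *
robot.open_gripper(); robot.sleep(.2); robot.movel([.571,-.419,.22],.12); robot.movel([.38,-.22,.32],.25); robot.sleep(.3); st()
d=robot.capture("top"); lifter(d); P=cloud(d)
q,r=rect(d,P,(392,228,446,280),.14,.17); print("dresser",np.round(r[0],1),np.round(r[1],1),np.median(q,0).round(4))
s=robot.capture("side")
o=np.hstack([cv2.resize(d["image"][165:280,375:450,::-1],(326,500),interpolation=cv2.INTER_CUBIC),cv2.resize(s["image"][170:330,190:350,::-1],(470,500),interpolation=cv2.INTER_CUBIC)]); cv2.imwrite("pics/f7.png",o)
E
```

```text
t 143.3 tcp [ 0.3802 -0.2203  0.3195] F [-0.14  0.55  0.05] w 0.0858
grip 100 [ 572.2 -420.2] [23.8 27.7] 35.9 [ 0.5718 -0.4187  0.1123]
blade 91 [ 573.4 -422. ] [35.9 99.1] 34.8
dresser [ 442.2 -428. ] [26.3 21.1] [ 0.4429 -0.4268  0.1569]
```

View pics/f7.png

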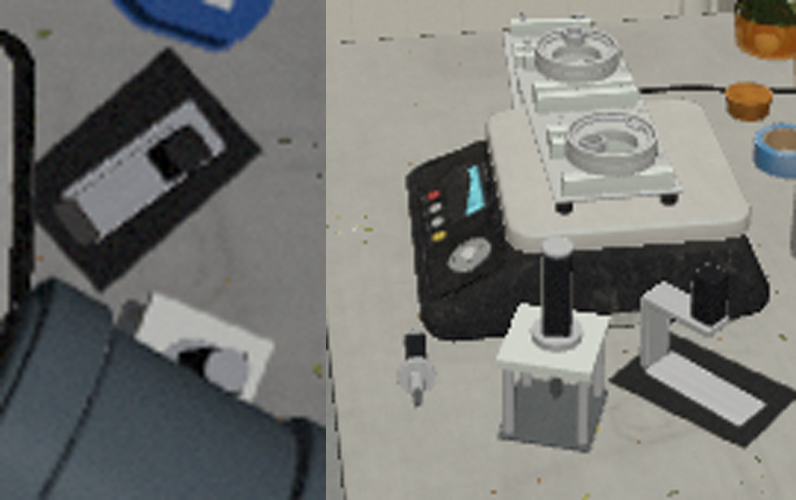

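The lifter stands centred on its mat at (145,170), the dresser hangs in the stand at (557,330), and both dies lie flat on the finished rack. Handing in.

```bash
python3 -c "
from cell import robot
print(robot.finish_job())"
```

```text
the job is handed in; nothing more can be done
None
```

I dressed both dies a full circle and set them on the finished rack, with the dresser back in its stand and the lifter on its mat, then handed the job in at about 143 s; no verdict was returned.

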